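Clip the lens carrier into its nest

ROBOT

A 7-joint arm with a two-finger parallel gripper is mounted at the origin on the work surface. World frame = base frame: x ahead of the robot, y to its left, z up, the work surface at z = 0. Lengths are in m, angles in rad, forces in N, time in s.
With the tool pointing down it reaches from about 0.35 to 0.9 m from the base axis. Payload 7.2 kg.
Tool frame: the origin (TCP) lies between the finger pads; the fingertips stand 14 mm ahead of it and the grasp point (between the pads) lies 5 mm behind it; z points along the fingers, y is the line along which they close (so a half turn about z gives the same grasp; the last joint's range is limited). The gripper opens to 88 mm and grips with 3 to 60 N. Pads are 20 mm wide; open, the fingers measure 115 mm over their backs; the gripper's body (75 mm by 178 mm) begins 61 mm behind the grasp point.
Start: joints at [-1.366, 0.411, -0.013, 1.596, 0.006, 1.134, -0.082], TCP at [0.168, 0.602, 0.237] pointing down, gripper open.
Joint ranges: [-2.95, 2.95], [-0.29, 1.99], [-1.47, 1.44], [0.14, 2.54], [-1.03, 4.17], [0.13, 1.85], [-2.86, 2.86]. Speed limits (rad/s): [2.39, 2.39, 3.01, 3.01, 3.14, 3.14, 3.14].

INTERFACE

Orientations are given as a unit quaternion [x, y, z, w].
In Python, from rig import env, camera, camera_params, workorder gives the robot as it stands.
- The arm moves only by the shell command python3 -m jog 'ROWS' [FORCE]. ROWS is JSON, a list of rows, each an object of numbers: "ax", "ay", "az": the turn, a rotation vector about the tool's x, y, z in units of 0.08 rad (1.0 is 0.08 rad); "tx", "ty", "tz": the shift along the tool's x, y, z in units of 0.025 m (1.0 is 0.025 m); "grip": the closure, from 0 (fully open) to 1 (shut). A call has 1 to 12 rows; each row shifts and turns the commanded pose from where the row before left it, along the tool's axes as they then stand; what a row does not reach is not made up. A row lasts 1/10 s, in which the tool goes at most 50 mm and 8.59 degrees, less where a joint would pass 70% of its speed; a pose out of reach is approached as far as the arm can. A call with a number of a shift or a turn outside -1 to 1 is refused whole. A call with a gripper value outside its range is refused whole. The fingers move at their own pace and stop on an object; FORCE is the grip in N (left out, the last holds). Time passes only in rows, so rows that do not move let the fingers close. It gives the time, the measured TCP pose, the force, the opening and the grip force at its end, in the units of the state.
- env.get_obs(): the state, without advancing time (a new reading comes with each control period).
- camera(name): name is "scene" or "top"; returns the picture (400x640x3 uint8, red, green, blue); there is no depth.
- camera_params(name): a dict with "camera_matrix" (3x3 intrinsics, pixels), "eye" and "attitude" of the camera in the world. Camera axes: x right, y down, z forward; pixel columns grow to the right and rows downward; lengths in m; the calibration is good to about 2 mm. A picture is of the moment at which its call begins. camera_params takes no time and is no camera call.
- workorder.hand_in(): hands the job in; it is judged then, once.
The state is a dict: "time_s": time; "qpos": joint angles; "qvel": joint speeds; "tau": joint torques, N m; "tool_pos": TCP position; "tcp_rot": TCP orientation; "ft_force": force on the tool from outside, world axes, zero at the start; "ft_torque": the same for the moment, N m; "width": opening from 0.0 (shut) to 1.0 (fully open); "finger_force": force on a finger pad.
Only numpy, scipy, OpenCV 4.12 (cv2) and the standard library are available. Lean on these libraries where they do the work, as an engineer would, in place of code of your own. Each camera call takes 0.05 s, during which the arm holds its last target. There are 200 camera calls.

TASK

Lift the white dust cover off the grey nest by its blue knob and set it down, upright on its feet, in the middle of the blue mat. Then take the brass lens carrier by its black bar, lay it in the nest so that it rests on the two orange spring catches, let go of it, and press it gently down, first one end until its catch snaps over it and then the other, until it lies flat and fully home on the nest's floor. The carrier holds glass, so do not drop it or lean hard on it, and leave the bottle, the disc stack and the cardboard box where they are.

Things in the scene. Friction and masses are not known exactly. Their poses are not given: they have to be found in the camera images.
- nest: Fixed grey tray, 180 mm along its x, 110 along y, 34 high; origin at the centre of its underside, z up. Pocket open at the top, 144 (x) by 94 (y) mm; its walls lean out 3 mm over the top 8 mm as a lead-in. A sprung catch sits in each end wall. A carrier laid in first rests on the catches, underside about 26 to 31 mm above the origin.
- nest_seat (a point): Centre of the nest's pocket floor (the tops of two black rubber seat pads that give up to 2 mm when pressed), 10 mm above the nest's underside; the carrier's origin comes here when it is home. Axes as the nest's.
- nose_a (a point): Innermost tip of the orange sprung catch (36 mm wide) in the nest's +x end wall when sprung out: 66 mm from the nest's middle, 20.8 mm above its underside. From this tip the catch slopes outward and up to the wall at 32.5 mm. An end of the carrier needs about 5 to 14 N on its red dot to push past; the catch then springs back over its top face.
- nose_b (a point): The same for the catch at the nest's -x end.
- carrier: Loose brass plate, 140 mm along x, 90 along y, 8 thick, about 0.35 kg, round lenses flush in its top; origin at the centre of its underside, z up. Black grip bar in the middle of its top: 44 mm along x, 16 thick along y, from 8 to 38 mm above the origin. Goes into the nest either way round, long side along the nest's long side, 2 mm of play on every side. Starts lying on the grey stand.
- pad_a (a point): Centre of the red 18 mm dot on the carrier's top face, 50 mm from its middle towards +x: a place to press. When home it is 18 mm above the nest's underside.
- pad_b (a point): The same red dot at the carrier's other end, 50 mm towards -x.
- stand: Fixed light grey block, 100 x 70 mm, 20 mm high, on which the carrier lies at the start; origin at the centre of its underside.
- cover: Loose white dust cover, 0.2 kg: a plate 180 mm along x, 110 along y, 5 thick, on four feet 8 mm long and 8 across at (+-64, +-39) mm; origin in the middle, level with the feet's undersides (plate from 8 to 13 mm above it). Starts on the nest, plate on the rim, feet inside the pocket.
- cover_knob (a point): Grip point on the cover's blue knob, 34 mm above the cover's origin. The knob stands in the middle of the cover: a neck 16 mm across from 13 to 23 mm and a round head 28 mm across from 23 to 45 mm above the origin.
- clean_mat: Fixed blue mat, 230 mm along its x, 180 along its y, 4 mm thick; origin at the centre of its underside. The cover goes on its middle.
- bottle: Bystander: amber bottle, 56 mm across, 120 mm high; origin at the centre of its underside.
- disc_stack: Bystander: stack of brass discs (one piece), 90 mm across, 20 mm high; origin at the centre of its underside.
- lens_box: Bystander: cardboard box 60 x 90 mm, 35 mm high; origin at the centre of its underside.

How it is judged:
On the way, in this order (a step that is already met when the one before it is completed fails the run):
1. the dust cover stands on its feet on the blue mat (middle within 40 mm of the mat's middle), let go (horizontal distance between cover and clean_mat below 0.04 m and height (world z) of cover below 0.0065 m and angle between cover's own z axis and vertical below 0.03 rad and contact force between the fingers and cover below 0.1 N and linear speed of cover below 0.02 m/s), for 0.2 s.
2. the carrier lies in the nest on top of both catches, not yet pressed down, let go (z of pad_a in the frame of nest between 0.026 and 0.042 m and z of pad_b in the frame of nest between 0.026 and 0.042 m and horizontal distance between carrier and nest below 0.007 m and contact force between the fingers and carrier below 0.1 N and linear speed of carrier below 0.02 m/s), for 0.2 s.
3. one end of the carrier is down past its catch while the other is still up (((z of pad_a in the frame of nest below 0.022 m and z of pad_b in the frame of nest above 0.024 m) or (z of pad_b in the frame of nest below 0.022 m and z of pad_a in the frame of nest above 0.024 m))), for 0.1 s.
At the end, for the whole second after the job is handed in: The carrier lies right side up in the nest, level within 0.03 rad, middle within 6 mm of the nest's, both red dots lower than 20.3 mm above the nest's underside (18 mm is home), at rest under both catches; the cover stands upright on its feet on the blue mat, middles within 40 mm, at rest (z of each of pad_a, pad_b in the frame of nest below 0.0203 m and horizontal distance between carrier and nest below 0.006 m and angle between each of carrier, cover's own z axis and vertical below 0.03 rad and linear speed of each of carrier, cover below 0.01 m/s and horizontal distance between cover and clean_mat below 0.04 m and height (world z) of cover below 0.0065 m); the robot touches nothing.
It fails at once if the carrier is pressed or struck against the nest with more than 50 N (contact force between carrier and nest above 50 N).
It fails at once if the carrier is dropped: it moves faster than 0.6 m/s out of the fingers (linear speed of carrier above 0.6 m/s and contact force between the fingers and carrier below 0.1 N).
It fails at once if the carrier is turned on edge or over (more than 1 rad) (angle between carrier's own z axis and vertical above 1 rad).
It fails at once if the cover is turned on edge or over (more than 1 rad) (angle between cover's own z axis and vertical above 1 rad).
It fails at once if a bystander (bottle, disc stack, cardboard box) is moved more than 25 mm or the bottle tipped (distance of any of bottle, disc_stack, lens_box from where it was at the start of the episode above 0.025 m or angle between bottle's own z axis and vertical above 0.4 rad).
It also fails if it takes over 72 s, if anything falls off the work surface, if the arm or the gripper's body presses on something with over 40 N, if the wrist force passes 120 N, or if a joint passes its speed limit or range.

## Working session

There is one attempt and no reset: what is moved stays moved. The work goes in short steps, Python scripts to look and compute and a shell command to move; the robot and the scene stay as the last step left them, time stands still between calls to the robot, and variables do not carry over. Pictures are saved under pics/ and viewed, at most 10 in all, crops included, and the job is handed in when it is done.

```bash
ls; mkdir -p pics
python3 - <<'E'
from rig import env,camera,camera_params
import cv2,numpy as np
for n in("top","scene"):
    im=camera(n);cv2.imwrite(f"pics/{n}0.png",im[...,::-1]);print(n,camera_params(n))
print(env.get_obs())
E
```

```text
pics
top {'camera_matrix': array([[412.4148816 ,   0.        , 319.86435485],
       [  0.        , 412.4148816 , 201.02247132],
       [  0.        ,   0.        ,   1.        ]]), 'eye': array([0.38735504, 0.01274991, 1.17722179]), 'attitude': array([ 0.70730682, -0.70023851,  0.07541573, -0.06079115])}
scene {'camera_matrix': array([[453.91106161,   0.        , 325.57803539],
       [  0.        , 453.91106161, 201.90557667],
       [  0.        ,   0.        ,   1.        ]]), 'eye': array([ 1.2400741 , -0.34835531,  0.78844784]), 'attitude': array([ 0.79476872,  0.47441369, -0.1911474 , -0.32670631])}
{'time_s': 0.1, 'qpos': array([-1.36616809,  0.41176585, -0.01272608,  1.59692849,  0.00561468,
        1.13429665, -0.08220107]), 'qvel': array([ 4.84092395e-04, -2.92201749e-03,  1.39557562e-03, -3.15640038e-03,
        1.07310787e-04,  2.05860606e-04,  2.86699671e-05]), 'tau': array([ 2.56952873e-03, -5.89102578e+01,  6.43645450e-01, -2.91712761e+01,
       -5.37641253e-02,  1.45744882e-02,  8.37078255e-05]), 'tool_pos': array([0.16832843, 0.60147177, 0.23593982]), 'tcp_rot': array([ 1.35970550e-01,  9.90712645e-01, -6.80056148e-04, -4.10135109e-05]), 'ft_force': array([ 0.19168903, -0.43762249,  0.09719342]), 'ft_torque': array([-0.01831667,  0.00678998, -0.02828463]), 'finger_force': 0.0, 'width': 1.0015151712311174}
```

View pics/top0.png

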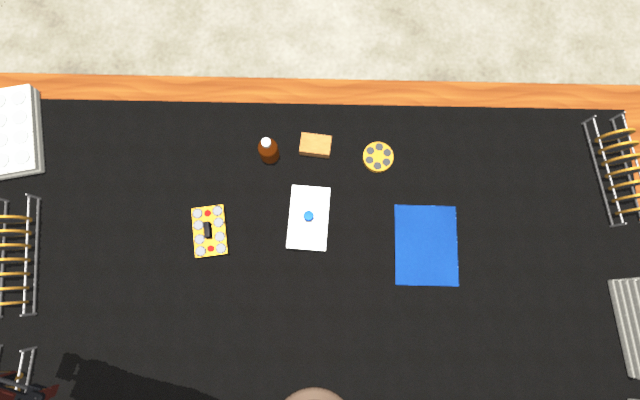

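View pics/scene0.png

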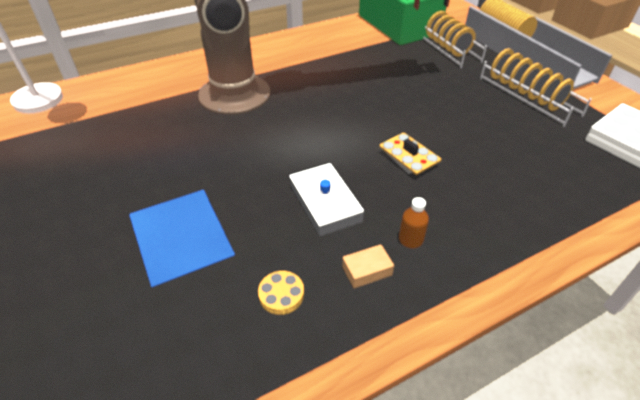

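Top view: cover and nest near (308,217), carrier near (209,231), mat near (427,245), bystanders along row ~150. Next I'll measure these with colour masks in both views.

```bash
cat > h.py <<'E'
import cv2,numpy as np
from rig import env,camera,camera_params
from scipy.spatial.transform import Rotation as R
P={n:camera_params(n) for n in("top","scene")}
def ray(n,uv,z):
    p=P[n];d=R.from_quat(p["attitude"]).as_matrix()@np.linalg.solve(p["camera_matrix"],[*uv,1]);e=p["eye"]
    return (e+d*(z-e[2])/d[2])[:2]
def proj(n,X):
    p=P[n];c=p["camera_matrix"]@(R.from_quat(p["attitude"]).as_matrix().T@(np.array(X)-p["eye"]));return c[:2]/c[2]
def mask(im,lo,hi,roi):
    h=cv2.cvtColor(im,cv2.COLOR_RGB2HSV);m=cv2.inRange(h,lo,hi);k=np.zeros_like(m);x0,y0,x1,y1=roi;k[y0:y1,x0:x1]=m[y0:y1,x0:x1];return k
def blob(m):
    c=max(cv2.findContours(m,0,2)[0],key=cv2.contourArea);M=np.zeros_like(m);cv2.drawContours(M,[c],-1,255,-1);return M
def rect(n,m,z):
    c=max(cv2.findContours(blob(m),0,1)[0],key=cv2.contourArea)[:,0]
    w=np.array([ray(n,p,z) for p in c.astype(float)])*1000
    (cx,cy),(a,b),t=cv2.minAreaRect(w.astype(np.float32))
    ys,xs=np.nonzero(blob(m));ce=np.mean([ray(n,(x,y),z) for x,y in zip(xs,ys)],0)*1000
    if a<b:t+=90
    return np.round([cx,cy,a,b,(t+90)%180-90,*ce],1)
E
python3 - <<'E'
from h import *
im={n:cv2.cvtColor(cv2.imread(f"pics/{n}0.png"),4) for n in P}
S=dict(cover=((0,0,150),(179,60,255),.039,(275,175,340,260),(280,155,370,240)),
knob=((95,100,50),(125,255,255),.060,(280,190,335,240),(310,170,340,200)),
mat=((95,100,50),(125,255,255),.004,(370,190,480,300),(110,180,250,290)),
carrier=((18,40,90),(179,255,255),.028,(180,195,240,265),(370,125,450,180)),
bar=((0,0,0),(179,255,60),.050,(197,218,219,242),(400,135,422,155)))
for k,(lo,hi,z,r1,r2) in S.items():
    for n,r in(("top",r1),("scene",r2)):
        print(k,n,rect(n,mask(im[n],lo,hi,r),z))
for n,r in(("top",(180,195,240,265)),("scene",(370,125,450,180))):
    m=mask(im[n],(0,150,120),(8,255,255),r)|mask(im[n],(172,150,120),(180,255,255),r)
    k,l,s,c=cv2.connectedComponentsWithStats(m)
    for i in range(1,k):
        if s[i,4]>5: print("red",n,s[i,4],c[i].round(1),ray(n,c[i],.028)*1000)
for n,r in(("top",(255,130,285,170)),("top",(295,128,335,160)),("top",(360,138,398,175))):
    print("by",rect(n,mask(im[n],(3,100,60),(35,255,255),r),.03))
for n,s in(("top",((270,180,350,260),(180,190,250,270))),("scene",((280,150,380,240),(370,120,450,180)))):
    o=[cv2.resize(im[n][b:d,a:c],(400,400 if n=="top" else 340),interpolation=2) for a,b,c,d in s]
    cv2.imwrite(f"pics/c_{n}.png",np.hstack(o)[...,::-1])
o=env.get_obs();print(R.from_quat(o["tcp_rot"]).as_matrix().round(3))
E
```

```text
cover top [564.3  22.4 113.3 182.2  -4.1 562.7  22.3]
cover scene [565.6  20.6 116.  189.   -3.9 570.8  19.3]
knob top [565.   22.6  25.   21.9   0.7 564.2  22.4]
knob scene [566.2  19.3  21.1  40.7 -28.8 565.8  20.5]
mat top [ 494.4 -314.3  181.7  231.7   -0.8  492.3 -314.1]
mat scene [ 496.2 -315.4  182.9  236.4   -0.7  504.4 -318.3]
carrier top [525.4 298.4 143.1  93.    8.2 524.5 298.4]
carrier scene [526.2 294.9 153.2 104.6   8.3 528.8 295.1]
bar top [523.  290.   10.4  38.6  -4.7 521.5 290.5]
bar scene [532.9 290.   49.9  26.2   7.4 535.1 289.2]
red top 25 [207.3 212.8] [574.59690912 305.51499605]
red top 25 [210.4 248.1] [475.90318616 291.01912306]
red scene 8 [396.5 141.5] [474.94166251 290.2808888 ]
red scene 11 [423. 161.] [574.29535509 304.21071498]
by [757.  139.8  74.6  58.8  17.  754.1 139. ]
by [778.8   5.5  92.6  71.9  82.9 778.8   5.4]
by [ 7.457e+02 -1.767e+02  9.050e+01  9.430e+01 -7.000e-01  7.453e+02
 -1.767e+02]
[[-0.963  0.269 -0.   ]
 [ 0.269  0.963 -0.001]
 [-0.    -0.001 -1.   ]]
```

View pics/c_top.png

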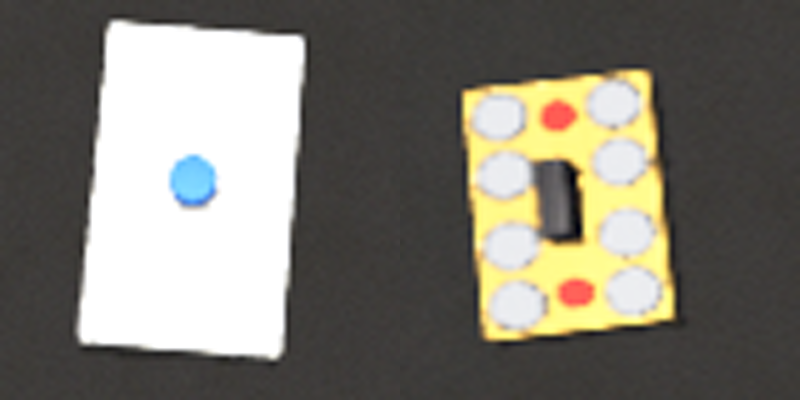

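Crops show the cover's long axis near world x (yaw −4°) and the carrier at yaw +8.3°, with its red dots at top-view pixels (207,213) and (210,248). Moving towards the cover.

```bash
cat >> h.py <<'E'
def go(x,y,z,yaw):
    "yaw: wanted direction of tool y, deg; prints shift in tool axes now (units), and turn, and shift after turn"
    o=env.get_obs();M=R.from_quat(o["tcp_rot"]).as_matrix();p=np.array([x,y,z])
    yd=np.radians(yaw);ya=np.array([np.cos(yd),np.sin(yd),0]);za=np.array([0,0,-1.]);T=np.c_[np.cross(ya,za),ya,za]
    r=R.from_matrix(M.T@T).as_rotvec()/.08
    print("t",round(o["time_s"],2),"shift",(M.T@(p-o["tool_pos"])/.025).round(2),"turn",r.round(2),"shift after turn",(T.T@(p-o["tool_pos"])/.025).round(2),"ft",o["ft_force"].round(1))
E
r='{"tx":-0.98,"ty":-0.82}'
python3 -m jog '[{"tx":-0.4,"ty":-0.3},{"tx":-0.8,"ty":-0.7},{"tx":-0.98,"ty":-0.82},{"tx":-0.98,"ty":-0.82},{"tx":-0.98,"ty":-0.82},{"tx":-0.98,"ty":-0.82},{"tx":-0.98,"ty":-0.82},{"tx":-0.98,"ty":-0.82},{"tx":-0.98,"ty":-0.82},{"tx":-0.98,"ty":-0.82},{"tx":-0.98,"ty":-0.82},{"tx":-0.98,"ty":-0.82}]' 30
python3 -c "from h import *;go(.5645,.022,.115,85.9)"
```

```text
t 0.1 shift [-21.51 -18.05   4.86] turn [-0.02 -0.   -2.52] shift after turn [-17.46 -21.99   4.84] ft [ 0.2 -0.4  0.1]invalid input at $[0]: expected keys ax, ay, az, tx, ty, tz, grip
```

```bash
python3 -m jog '[{"ax":0,"ay":0,"az":0,"tx":-0.5,"ty":-0.4,"tz":0,"grip":0},{"ax":0,"ay":0,"az":0,"tx":-0.98,"ty":-0.82,"tz":0,"grip":0},{"ax":0,"ay":0,"az":0,"tx":-0.98,"ty":-0.82,"tz":0,"grip":0},{"ax":0,"ay":0,"az":0,"tx":-0.98,"ty":-0.82,"tz":0,"grip":0},{"ax":0,"ay":0,"az":0,"tx":-0.98,"ty":-0.82,"tz":0,"grip":0},{"ax":0,"ay":0,"az":0,"tx":-0.98,"ty":-0.82,"tz":0,"grip":0},{"ax":0,"ay":0,"az":0,"tx":-0.98,"ty":-0.82,"tz":0,"grip":0},{"ax":0,"ay":0,"az":0,"tx":-0.98,"ty":-0.82,"tz":0,"grip":0},{"ax":0,"ay":0,"az":0,"tx":-0.98,"ty":-0.82,"tz":0,"grip":0},{"ax":0,"ay":0,"az":0,"tx":-0.98,"ty":-0.82,"tz":0,"grip":0},{"ax":0,"ay":0,"az":0,"tx":-0.98,"ty":-0.82,"tz":0,"grip":0},{"ax":0,"ay":0,"az":0,"tx":-0.98,"ty":-0.82,"tz":0,"grip":0}]' 30
python3 -c "from h import *;go(.5645,.022,.115,85.9)"
```

```text
time_s: 1.3
tool_pos: [0.3771, 0.2966, 0.2366]
tcp_rot: [0.136, 0.991, -0.0, -0.0]
ft_force: [-0.6, 0.6, -0.1]
width: 0.999
finger_force: 0.0
t 1.3 shift [-10.18  -8.55   4.87] turn [-0.   -0.   -2.53] shift after turn [ -8.26 -10.42   4.86] ft [-0.6  0.6 -0.1]
```

```bash
python3 -m jog '[{"ax":0,"ay":0,"az":-0.85,"tx":0,"ty":0,"tz":0,"grip":0},{"ax":0,"ay":0,"az":-0.84,"tx":0,"ty":0,"tz":0,"grip":0},{"ax":0,"ay":0,"az":-0.84,"tx":0,"ty":0,"tz":0,"grip":0},{"ax":0,"ay":0,"az":0,"tx":-0.75,"ty":-0.95,"tz":0.4,"grip":0},{"ax":0,"ay":0,"az":0,"tx":-0.75,"ty":-0.95,"tz":0.4,"grip":0},{"ax":0,"ay":0,"az":0,"tx":-0.75,"ty":-0.95,"tz":0.4,"grip":0},{"ax":0,"ay":0,"az":0,"tx":-0.75,"ty":-0.95,"tz":0.4,"grip":0},{"ax":0,"ay":0,"az":0,"tx":-0.75,"ty":-0.95,"tz":0.4,"grip":0},{"ax":0,"ay":0,"az":0,"tx":-0.75,"ty":-0.95,"tz":0.4,"grip":0},{"ax":0,"ay":0,"az":0,"tx":-0.75,"ty":-0.95,"tz":0.4,"grip":0},{"ax":0,"ay":0,"az":0,"tx":-0.75,"ty":-0.95,"tz":0.4,"grip":0},{"ax":0,"ay":0,"az":0,"tx":-0.75,"ty":-0.95,"tz":0.4,"grip":0}]'
python3 -c "from h import *;go(.5645,.022,.058,85.9)"
```

```text
time_s: 2.5
tool_pos: [0.5298, 0.0718, 0.1463]
tcp_rot: [0.036, 0.999, -0.0, -0.0]
ft_force: [0.9, 0.7, 0.3]
width: 0.998
finger_force: 0.0
t 2.5 shift [-1.53 -1.89  3.53] turn [-0.   -0.    0.01] shift after turn [-1.53 -1.89  3.53] ft [0.9 0.7 0.3]
```

```bash
python3 -m jog '[{"ax":0,"ay":0,"az":0,"tx":-0.75,"ty":-0.9,"tz":0,"grip":0},{"ax":0,"ay":0,"az":0,"tx":-0.5,"ty":-0.6,"tz":0,"grip":0},{"ax":0,"ay":0,"az":0,"tx":-0.28,"ty":-0.39,"tz":0,"grip":0},{"ax":0,"ay":0,"az":0,"tx":0,"ty":0,"tz":0.8,"grip":0},{"ax":0,"ay":0,"az":0,"tx":0,"ty":0,"tz":0.8,"grip":0},{"ax":0,"ay":0,"az":0,"tx":0,"ty":0,"tz":0.8,"grip":0},{"ax":0,"ay":0,"az":0,"tx":0,"ty":0,"tz":0.6,"grip":0},{"ax":0,"ay":0,"az":0,"tx":0,"ty":0,"tz":0.3,"grip":0},{"ax":0,"ay":0,"az":0,"tx":0,"ty":0,"tz":0.23,"grip":0},{"ax":0,"ay":0,"az":0,"tx":0,"ty":0,"tz":0,"grip":0}]'
python3 -c "from h import *;go(.5645,.022,.058,85.9)"
```

```text
time_s: 3.5
tool_pos: [0.5643, 0.0242, 0.0582]
tcp_rot: [0.035, 0.999, -0.0, -0.0]
ft_force: [0.0, -0.0, -0.4]
width: 0.999
finger_force: 0.0
t 3.5 shift [-0.01 -0.09  0.01] turn [-0.   -0.01  0.01] shift after turn [-0.01 -0.09  0.01] ft [ 0.  -0.  -0.4]
```

```bash
python3 -m jog '[{"ax":0,"ay":0,"az":0,"tx":0,"ty":-0.09,"tz":0,"grip":0},{"ax":0,"ay":0,"az":0,"tx":0,"ty":0,"tz":0,"grip":1},{"ax":0,"ay":0,"az":0,"tx":0,"ty":0,"tz":0,"grip":1},{"ax":0,"ay":0,"az":0,"tx":0,"ty":0,"tz":0,"grip":1},{"ax":0,"ay":0,"az":0,"tx":0,"ty":0,"tz":0,"grip":1},{"ax":0,"ay":0,"az":0,"tx":0,"ty":0,"tz":0,"grip":1},{"ax":0,"ay":0,"az":0,"tx":0,"ty":0,"tz":0,"grip":1},{"ax":0,"ay":0,"az":0,"tx":0,"ty":0,"tz":0,"grip":1},{"ax":0,"ay":0,"az":0,"tx":0,"ty":0,"tz":0,"grip":1}]' 30
python3 -c "from h import *;go(.494,-.314,.15,90)"
```

```text
time_s: 4.4
tool_pos: [0.5645, 0.022, 0.0584]
tcp_rot: [0.035, 0.999, 0.0, -0.0]
ft_force: [-0.3, 1.4, 0.1]
width: 0.31
finger_force: 29.9
t 4.4 shift [  1.87 -13.6   -3.67] turn [ 0.   -0.   -0.88] shift after turn [  2.82 -13.44  -3.67] ft [-0.3  1.4  0.1]
```

```bash
python3 -m jog '[{"ax":0,"ay":0,"az":0,"tx":0,"ty":0,"tz":-0.2,"grip":1},{"ax":0,"ay":0,"az":0,"tx":0,"ty":0,"tz":-0.5,"grip":1},{"ax":0,"ay":0,"az":0,"tx":0,"ty":0,"tz":-0.8,"grip":1},{"ax":0,"ay":0,"az":0,"tx":0,"ty":0,"tz":-0.8,"grip":1},{"ax":0,"ay":0,"az":0,"tx":0,"ty":-0.3,"tz":-0.3,"grip":1},{"ax":0,"ay":0,"az":0,"tx":0.1,"ty":-0.7,"tz":0,"grip":1},{"ax":0,"ay":0,"az":0,"tx":0.14,"ty":-1,"tz":0,"grip":1},{"ax":0,"ay":0,"az":0,"tx":0.14,"ty":-1,"tz":0,"grip":1},{"ax":0,"ay":0,"az":0,"tx":0.14,"ty":-1,"tz":0,"grip":1},{"ax":0,"ay":0,"az":0,"tx":0.14,"ty":-1,"tz":0,"grip":1},{"ax":0,"ay":0,"az":0,"tx":0.14,"ty":-1,"tz":0,"grip":1},{"ax":0,"ay":0,"az":0,"tx":0.14,"ty":-1,"tz":0,"grip":1}]'
python3 - <<'E'
from h import *
go(.494,-.314,.037,85.9)
a=camera("top");b=camera("scene")
cv2.imwrite("pics/lift.png",np.vstack([np.hstack([a,np.zeros((400,0,3),np.uint8)])[150:400,180:500],b[120:370,100:420]])[...,::-1])
cv2.imwrite("pics/top1.png",a[...,::-1]);cv2.imwrite("pics/scene1.png",b[...,::-1])
E
```

```text
time_s: 5.6
tool_pos: [0.528, -0.1525, 0.1235]
tcp_rot: [0.035, 0.999, -0.0, -0.0]
ft_force: [-0.1, -0.2, -2.0]
width: 0.314
finger_force: 30.0
t 5.6 shift [ 0.9  -6.54  3.46] turn [-0.   -0.    0.01] shift after turn [ 0.89 -6.54  3.46] ft [-0.1 -0.2 -2. ]
```

View pics/lift.png

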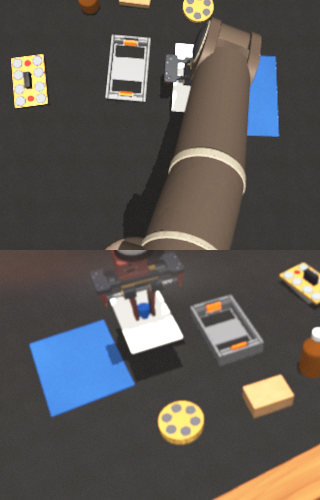

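The cover hangs from the gripper and the open nest shows its orange catches at about (310,193) and (306,244) in the top view. Continuing to the mat.

```bash
python3 -m jog '[{"ax":0,"ay":0,"az":0,"tx":0.14,"ty":-1,"tz":0,"grip":1},{"ax":0,"ay":0,"az":0,"tx":0.14,"ty":-1,"tz":0,"grip":1},{"ax":0,"ay":0,"az":0,"tx":0.14,"ty":-1,"tz":0,"grip":1},{"ax":0,"ay":0,"az":0,"tx":0.14,"ty":-1,"tz":0.2,"grip":1},{"ax":0,"ay":0,"az":0,"tx":0.14,"ty":-1,"tz":0.5,"grip":1},{"ax":0,"ay":0,"az":0,"tx":0.1,"ty":-0.7,"tz":0.6,"grip":1},{"ax":0,"ay":0,"az":0,"tx":0.05,"ty":-0.4,"tz":0.6,"grip":1},{"ax":0,"ay":0,"az":0,"tx":0,"ty":-0.1,"tz":0.6,"grip":1},{"ax":0,"ay":0,"az":0,"tx":0,"ty":0,"tz":0.4,"grip":1},{"ax":0,"ay":0,"az":0,"tx":0,"ty":0,"tz":0.2,"grip":1},{"ax":0,"ay":0,"az":0,"tx":0,"ty":0,"tz":0.15,"grip":1},{"ax":0,"ay":0,"az":0,"tx":0,"ty":0,"tz":0.1,"grip":1}]'
python3 - <<'E'
from h import *
go(.494,-.314,.037,85.9)
im={n:cv2.cvtColor(cv2.imread(f"pics/{n}1.png"),4) for n in P}
# nest: orange catches and grey body outline
for n,r in(("top",(275,175,345,260)),("scene",(285,160,368,240))):
    m=mask(im[n],(5,140,120),(22,255,255),r);k,l,s,c=cv2.connectedComponentsWithStats(m)
    for i in range(1,k):
        if s[i,4]>8: print("catch",n,s[i,4],c[i].round(1),(ray(n,c[i],.025)*1000).round(1))
    g=mask(im[n],(0,0,75),(179,90,255),r);g|=m
    g=cv2.morphologyEx(g,3,np.ones((3,3)));print("nest",n,rect(n,g,.034))
E
```

```text
time_s: 6.9
tool_pos: [0.4972, -0.3034, 0.0396]
tcp_rot: [0.035, 0.999, 0.0, 0.0]
ft_force: [0.4, 0.4, -2.2]
width: 0.312
finger_force: 30.0
t 6.9 shift [ 0.1  -0.43  0.1 ] turn [0.   0.   0.03] shift after turn [ 0.1  -0.43  0.1 ] ft [ 0.4  0.4 -2.2]
catch top 53 [310.2 193.2] [635.   17.4]
catch top 50 [305.7 242.7] [493.5  28.4]
nest top [564.6  22.9 114.8 184.8  -4.4 563.2  23.1]
catch scene 113 [313.2 176.5] [490.5  28.5]
catch scene 78 [338.6 214.9] [634.   19.6]
nest scene [575.9  18.2 126.3 215.1  -4.5 581.4  16.8]
```

```bash
python3 -m jog '[{"ax":0,"ay":0,"az":0,"tx":0.1,"ty":-0.43,"tz":0,"grip":1},{"ax":0,"ay":0,"az":0,"tx":0,"ty":0,"tz":0.1,"grip":1},{"ax":0,"ay":0,"az":0,"tx":0,"ty":0,"tz":0.02,"grip":1},{"ax":0,"ay":0,"az":0,"tx":0,"ty":0,"tz":0.0,"grip":1}]'
python3 -c "from h import *;go(.494,-.314,.037,85.9)"
```

```text
time_s: 7.3
tool_pos: [0.4934, -0.3146, 0.0367]
tcp_rot: [0.035, 0.999, 0.0, 0.0]
ft_force: [0.2, 0.2, -2.9]
width: 0.315
finger_force: 30.0
t 7.3 shift [-0.02  0.03 -0.01] turn [0.   0.   0.01] shift after turn [-0.02  0.03 -0.01] ft [ 0.2  0.2 -2.9]
```

```bash
python3 -m jog '[{"ax":0,"ay":0,"az":0,"tx":0,"ty":0,"tz":0.05,"grip":1},{"ax":0,"ay":0,"az":0,"tx":0,"ty":0,"tz":0.0,"grip":1}]'; python3 -m jog '[{"ax":0,"ay":0,"az":0,"tx":0,"ty":0,"tz":0.05,"grip":1},{"ax":0,"ay":0,"az":0,"tx":0,"ty":0,"tz":0.0,"grip":1}]'
```

```text
time_s: 7.5
tool_pos: [0.4936, -0.3146, 0.0363]
tcp_rot: [0.035, 0.999, 0.0, 0.0]
ft_force: [-2.1, 1.0, 5.8]
width: 0.312
finger_force: 30.0
time_s: 7.7
tool_pos: [0.4936, -0.3146, 0.0362]
tcp_rot: [0.035, 0.999, 0.0, 0.001]
ft_force: [-5.4, 4.0, 18.5]
width: 0.315
finger_force: 30.0
```

```bash
python3 -m jog '[{"ax":0,"ay":0,"az":0,"tx":0,"ty":0,"tz":-0.08,"grip":1},{"ax":0,"ay":0,"az":0,"tx":0,"ty":0,"tz":0,"grip":0},{"ax":0,"ay":0,"az":0,"tx":0,"ty":0,"tz":0,"grip":0},{"ax":0,"ay":0,"az":0,"tx":0,"ty":0,"tz":0,"grip":0},{"ax":0,"ay":0,"az":0,"tx":0,"ty":0,"tz":0,"grip":0},{"ax":0,"ay":0,"az":0,"tx":0,"ty":0,"tz":-0.3,"grip":0},{"ax":0,"ay":0,"az":0,"tx":0,"ty":0,"tz":-0.8,"grip":0},{"ax":0,"ay":0,"az":0,"tx":0,"ty":0,"tz":-1,"grip":0},{"ax":0,"ay":0,"az":0,"tx":0,"ty":0,"tz":-1,"grip":0},{"ax":0,"ay":0,"az":-0.9,"tx":0,"ty":0,"tz":-1,"grip":0},{"ax":0,"ay":0,"az":-0.9,"tx":0,"ty":0.2,"tz":0,"grip":0},{"ax":0,"ay":0,"az":-0.9,"tx":0,"ty":0.5,"tz":0,"grip":0}]'
python3 -c "from h import *;go(.525,.298,.11,98.3)"
```

```text
time_s: 8.9
tool_pos: [0.4928, -0.2984, 0.1403]
tcp_rot: [-0.073, 0.997, -0.001, 0.001]
ft_force: [-0.6, 0.5, -0.3]
width: 1.002
finger_force: 0.0
t 8.9 shift [-4.76 23.41  1.17] turn [-0.03  0.03  0.03] shift after turn [-4.72 23.42  1.21] ft [-0.6  0.5 -0.3]
```

```bash
python3 -m jog '[{"ax":0,"ay":0,"az":0,"tx":-0.2,"ty":1,"tz":0,"grip":0},{"ax":0,"ay":0,"az":0,"tx":-0.2,"ty":1,"tz":0,"grip":0},{"ax":0,"ay":0,"az":0,"tx":-0.2,"ty":1,"tz":0,"grip":0},{"ax":0,"ay":0,"az":0,"tx":-0.2,"ty":1,"tz":0,"grip":0},{"ax":0,"ay":0,"az":0,"tx":-0.2,"ty":1,"tz":0,"grip":0},{"ax":0,"ay":0,"az":0,"tx":-0.2,"ty":1,"tz":0,"grip":0},{"ax":0,"ay":0,"az":0,"tx":-0.2,"ty":1,"tz":0,"grip":0},{"ax":0,"ay":0,"az":0,"tx":-0.2,"ty":1,"tz":0,"grip":0},{"ax":0,"ay":0,"az":0,"tx":-0.2,"ty":1,"tz":0,"grip":0},{"ax":0,"ay":0,"az":0,"tx":-0.2,"ty":1,"tz":0,"grip":0},{"ax":0,"ay":0,"az":0,"tx":-0.2,"ty":1,"tz":0,"grip":0},{"ax":0,"ay":0,"az":0,"tx":-0.2,"ty":1,"tz":0,"grip":0}]'
python3 -m jog '[{"ax":0,"ay":0,"az":0,"tx":-0.2,"ty":1,"tz":0,"grip":0},{"ax":0,"ay":0,"az":0,"tx":-0.2,"ty":1,"tz":0,"grip":0},{"ax":0,"ay":0,"az":0,"tx":-0.2,"ty":1,"tz":0,"grip":0},{"ax":0,"ay":0,"az":0,"tx":-0.2,"ty":1,"tz":0,"grip":0},{"ax":0,"ay":0,"az":0,"tx":-0.2,"ty":1,"tz":0,"grip":0},{"ax":0,"ay":0,"az":0,"tx":-0.2,"ty":1,"tz":0,"grip":0},{"ax":0,"ay":0,"az":0,"tx":-0.2,"ty":1,"tz":0,"grip":0},{"ax":0,"ay":0,"az":0,"tx":-0.2,"ty":1,"tz":0,"grip":0},{"ax":0,"ay":0,"az":0,"tx":-0.2,"ty":1,"tz":0,"grip":0},{"ax":0,"ay":0,"az":0,"tx":-0.2,"ty":0.8,"tz":0,"grip":0},{"ax":0,"ay":0,"az":0,"tx":-0.2,"ty":0.5,"tz":0,"grip":0},{"ax":0,"ay":0,"az":0,"tx":0,"ty":0,"tz":0,"grip":0}]'
python3 - <<'E'
from h import *
im=camera("scene");cv2.imwrite("pics/scene2.png",im[...,::-1])
m=mask(im,(95,100,50),(125,255,255),(140,150,230,270));print(cv2.connectedComponentsWithStats(m)[2:])
for n in P: print(n,proj(n,[.494,-.3145,.004+.034]))
print("cover",rect("scene",mask(im,(0,0,150),(179,60,255),(110,160,250,300)),.017))
go(.525,.298,.052,98.3)
E
```

```text
time_s: 10.1
tool_pos: [0.5084, 0.0093, 0.1392]
tcp_rot: [-0.073, 0.997, -0.0, 0.0]
ft_force: [0.3, 1.2, 0.3]
width: 0.998
finger_force: 0.0
time_s: 11.3
tool_pos: [0.5255, 0.2729, 0.1387]
tcp_rot: [-0.074, 0.997, 0.0, 0.0]
ft_force: [-0.0, -0.2, 0.3]
width: 0.998
finger_force: 0.0
(array([[     0,      0,    640,    400, 253440],
       [   140,    189,     90,     81,   2439],
       [   171,    217,     11,     13,    121]], dtype=int32), array([[320.84841383, 199.12142914],
       [186.48749487, 237.68388684],
       [176.32231405, 222.76033058]]))
top [429.19525922 243.36830526]
scene [176.24307667 222.23548197]
cover [ 495.3 -314.7  113.   187.5   -3.8  500.8 -316. ]
t 11.35 shift [-0.14  1.07  3.46] turn [-0.01 -0.    0.02] shift after turn [-0.14  1.07  3.46] ft [ 0.6 -0.4 -0. ]
```

```bash
python3 -m jog '[{"ax":0,"ay":0,"az":0,"tx":-0.1,"ty":0.6,"tz":0,"grip":0},{"ax":0,"ay":0,"az":0,"tx":-0.04,"ty":0.47,"tz":0,"grip":0},{"ax":0,"ay":0,"az":0,"tx":0,"ty":0,"tz":0.6,"grip":0},{"ax":0,"ay":0,"az":0,"tx":0,"ty":0,"tz":0.8,"grip":0},{"ax":0,"ay":0,"az":0,"tx":0,"ty":0,"tz":0.8,"grip":0},{"ax":0,"ay":0,"az":0,"tx":0,"ty":0,"tz":0.6,"grip":0},{"ax":0,"ay":0,"az":0,"tx":0,"ty":0,"tz":0.5,"grip":0},{"ax":0,"ay":0,"az":0,"tx":0,"ty":0,"tz":0.3,"grip":0},{"ax":0,"ay":0,"az":0,"tx":0,"ty":0,"tz":0.1,"grip":0},{"ax":0,"ay":0,"az":0,"tx":0,"ty":0,"tz":0,"grip":0}]'
python3 -c "from h import *;go(.525,.298,.046,98.3)"
```

```text
time_s: 12.35
tool_pos: [0.5251, 0.2981, 0.0461]
tcp_rot: [-0.073, 0.997, 0.0, 0.0]
ft_force: [-0.3, 0.5, 0.5]
width: 1.004
finger_force: 0.0
t 12.35 shift [ 0.   -0.    0.01] turn [0.   0.   0.01] shift after turn [ 0.   -0.    0.01] ft [-0.3  0.5  0.5]
```

```bash
python3 -m jog '[{"ax":0,"ay":0,"az":0,"tx":0,"ty":0,"tz":0,"grip":1},{"ax":0,"ay":0,"az":0,"tx":0,"ty":0,"tz":0,"grip":1},{"ax":0,"ay":0,"az":0,"tx":0,"ty":0,"tz":0,"grip":1},{"ax":0,"ay":0,"az":0,"tx":0,"ty":0,"tz":0,"grip":1},{"ax":0,"ay":0,"az":0,"tx":0,"ty":0,"tz":0,"grip":1},{"ax":0,"ay":0,"az":0,"tx":0,"ty":0,"tz":0,"grip":1},{"ax":0,"ay":0,"az":0,"tx":0,"ty":0,"tz":0,"grip":1},{"ax":0,"ay":0,"az":0,"tx":0,"ty":0,"tz":0,"grip":1},{"ax":0,"ay":0,"az":0,"tx":0,"ty":0,"tz":0,"grip":1},{"ax":0,"ay":0,"az":0,"tx":0,"ty":0,"tz":-0.2,"grip":1},{"ax":0,"ay":0,"az":0,"tx":0,"ty":0,"tz":-0.4,"grip":1},{"ax":0,"ay":0,"az":0,"tx":0,"ty":0,"tz":-0.4,"grip":1}]' 45
python3 -c "from h import *;go(.5643,.0228,.087,85.7)"
```

```text
time_s: 13.55
tool_pos: [0.5247, 0.2979, 0.0716]
tcp_rot: [-0.073, 0.997, -0.0, -0.0]
ft_force: [0.4, 0.3, -4.5]
width: 0.179
finger_force: 45.0
t 13.55 shift [  0.03 -11.12  -0.61] turn [-0.01 -0.01  2.76] shift after turn [ -2.41 -10.85  -0.62] ft [ 0.4  0.3 -4.5]
```

```bash
python3 -m jog '[{"ax":0,"ay":0,"az":0.5,"tx":0,"ty":0,"tz":-0.4,"grip":1},{"ax":0,"ay":0,"az":0.8,"tx":0,"ty":0,"tz":-0.4,"grip":1},{"ax":0,"ay":0,"az":0.8,"tx":0,"ty":0,"tz":0,"grip":1},{"ax":0,"ay":0,"az":0.66,"tx":0,"ty":0,"tz":0,"grip":1},{"ax":0,"ay":0,"az":0,"tx":-0.1,"ty":-0.4,"tz":0,"grip":1},{"ax":0,"ay":0,"az":0,"tx":-0.18,"ty":-0.8,"tz":0,"grip":1},{"ax":0,"ay":0,"az":0,"tx":-0.22,"ty":-1,"tz":0,"grip":1},{"ax":0,"ay":0,"az":0,"tx":-0.22,"ty":-1,"tz":0,"grip":1},{"ax":0,"ay":0,"az":0,"tx":-0.22,"ty":-1,"tz":0,"grip":1},{"ax":0,"ay":0,"az":0,"tx":-0.22,"ty":-1,"tz":0,"grip":1},{"ax":0,"ay":0,"az":0,"tx":-0.22,"ty":-1,"tz":0,"grip":1},{"ax":0,"ay":0,"az":0,"tx":-0.22,"ty":-1,"tz":0,"grip":1}]'
python3 -c "from h import *;go(.5643,.0228,.090,85.7)"
```

```text
time_s: 14.75
tool_pos: [0.5514, 0.1136, 0.0917]
tcp_rot: [0.037, 0.999, -0.0, 0.0]
ft_force: [-0.0, 0.1, -4.6]
width: 0.179
finger_force: 45.0
t 14.75 shift [-0.78 -3.58  0.07] turn [-0.    0.    0.01] shift after turn [-0.79 -3.58  0.07] ft [-0.   0.1 -4.6]
```

```bash
python3 -m jog '[{"ax":0,"ay":0,"az":0,"tx":-0.2,"ty":-1,"tz":0,"grip":1},{"ax":0,"ay":0,"az":0,"tx":-0.2,"ty":-0.9,"tz":0,"grip":1},{"ax":0,"ay":0,"az":0,"tx":-0.18,"ty":-0.7,"tz":0,"grip":1},{"ax":0,"ay":0,"az":0,"tx":-0.12,"ty":-0.5,"tz":0,"grip":1},{"ax":0,"ay":0,"az":0,"tx":-0.08,"ty":-0.3,"tz":0,"grip":1},{"ax":0,"ay":0,"az":0,"tx":0,"ty":-0.18,"tz":0.07,"grip":1},{"ax":0,"ay":0,"az":0,"tx":0,"ty":0,"tz":0,"grip":1}]'
python3 - <<'E'
from h import *
go(.5643,.0228,.090,85.7)
for n,r,q in(("top",(270,165,350,265),(600,)),("scene",(280,130,380,240),())):
    im=camera(n);cv2.imwrite(f"pics/{n}3.png",im[...,::-1]);a,b,c,d=r
    cv2.imwrite(f"pics/c3_{n}.png",cv2.resize(im[b:d,a:c],None,fx=5,fy=5,interpolation=2)[...,::-1])
    m=mask(im,(0,150,120),(6,255,255),r)|mask(im,(172,150,120),(180,255,255),r)
    k,l,s,c=cv2.connectedComponentsWithStats(m)
    for i in range(1,k):
        if s[i,4]>4: print("red",n,s[i,4],c[i].round(1),(ray(n,c[i],env.get_obs()["tool_pos"][2]-.018)*1000).round(1))
a=cv2.imread("pics/c3_top.png");b=cv2.imread("pics/c3_scene.png");h=500
cv2.imwrite("pics/c3.png",np.hstack([cv2.resize(a,(400,500)),cv2.resize(b,(400,440))[:500] if 0 else cv2.copyMakeBorder(cv2.resize(b,(400,440)),0,60,0,0,0)]))
E
```

```text
time_s: 15.45
tool_pos: [0.5637, 0.0248, 0.0892]
tcp_rot: [0.038, 0.999, 0.0, -0.0]
ft_force: [-0.3, 0.5, -4.3]
width: 0.175
finger_force: 45.0
t 15.45 shift [-0.03 -0.08 -0.03] turn [-0.   -0.01  0.  ] shift after turn [-0.03 -0.08 -0.03] ft [-0.3  0.5 -4.3]
red scene 9 [316.4 168.7] [515.   25.2]
red scene 13 [335.  195.2] [614.3  20.2]
```

View pics/c3.png

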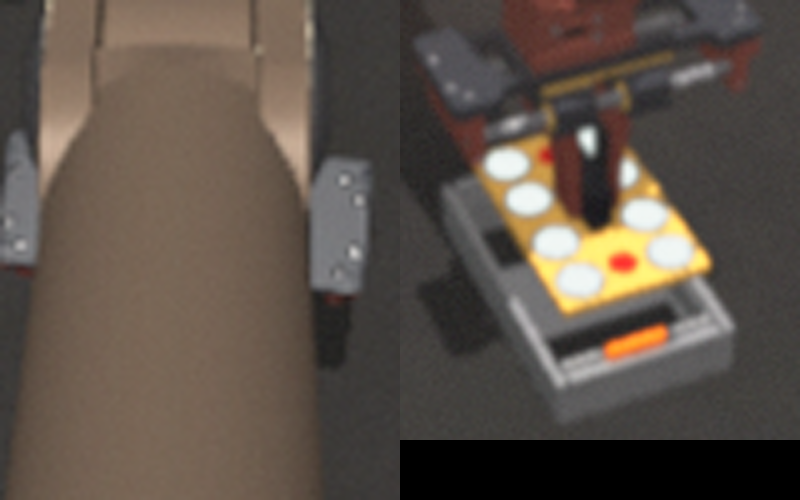

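The carrier hangs level over the nest: in the scene view its red dots are at (316,169) and (335,195), centred over the nest within about 2 mm. Lowering it now.

```bash
python3 -m jog '[{"ax":0,"ay":0,"az":0,"tx":-0.01,"ty":-0.01,"tz":0.4,"grip":1},{"ax":0,"ay":0,"az":0,"tx":0,"ty":0,"tz":0.4,"grip":1},{"ax":0,"ay":0,"az":0,"tx":0,"ty":0,"tz":0.28,"grip":1},{"ax":0,"ay":0,"az":0,"tx":0,"ty":0,"tz":0.08,"grip":1},{"ax":0,"ay":0,"az":0,"tx":0,"ty":0,"tz":0,"grip":1}]'
python3 -m jog '[{"ax":0,"ay":0,"az":0,"tx":0,"ty":0,"tz":0.04,"grip":1},{"ax":0,"ay":0,"az":0,"tx":0,"ty":0,"tz":0.04,"grip":1},{"ax":0,"ay":0,"az":0,"tx":0,"ty":0,"tz":0,"grip":1}]'
python3 -c "from h import *;go(.5643,.0228,.054,85.7)"
```

```text
time_s: 16.05
tool_pos: [0.5639, 0.0247, 0.0597]
tcp_rot: [0.038, 0.999, -0.0, -0.001]
ft_force: [-0.7, 0.7, -4.2]
width: 0.178
finger_force: 45.0
time_s: 16.35
tool_pos: [0.5644, 0.0246, 0.0585]
tcp_rot: [0.038, 0.999, 0.0, 0.0]
ft_force: [-0.4, -0.8, -3.6]
width: 0.177
finger_force: 45.0
t 16.35 shift [-0.   -0.07  0.18] turn [ 0.  0. -0.] shift after turn [-0.   -0.07  0.18] ft [-0.4 -0.8 -3.6]
```

```bash
for i in 1; do python3 -m jog '[{"ax":0,"ay":0,"az":0,"tx":0,"ty":0,"tz":0.04,"grip":1},{"ax":0,"ay":0,"az":0,"tx":0,"ty":0,"tz":0,"grip":1}]'; done; python3 -m jog '[{"ax":0,"ay":0,"az":0,"tx":0,"ty":0,"tz":0.04,"grip":1},{"ax":0,"ay":0,"az":0,"tx":0,"ty":0,"tz":0,"grip":1}]'
```

```text
time_s: 16.55
tool_pos: [0.5643, 0.0246, 0.0574]
tcp_rot: [0.038, 0.999, 0.0, 0.0]
ft_force: [-0.6, -0.4, -3.8]
width: 0.181
finger_force: 45.0
time_s: 16.75
tool_pos: [0.5642, 0.0247, 0.0563]
tcp_rot: [0.038, 0.999, 0.0, -0.0]
ft_force: [-0.7, -0.6, -3.2]
width: 0.183
finger_force: 45.0
```

```bash
python3 -m jog '[{"ax":0,"ay":0,"az":0,"tx":0,"ty":0,"tz":0.04,"grip":1},{"ax":0,"ay":0,"az":0,"tx":0,"ty":0,"tz":0,"grip":1}]'; python3 -m jog '[{"ax":0,"ay":0,"az":0,"tx":0,"ty":0,"tz":0.03,"grip":1},{"ax":0,"ay":0,"az":0,"tx":0,"ty":0,"tz":0,"grip":1}]'
```

```text
time_s: 16.95
tool_pos: [0.5644, 0.0246, 0.0554]
tcp_rot: [0.038, 0.999, 0.0, 0.0]
ft_force: [0.0, -0.5, -3.0]
width: 0.181
finger_force: 45.0
time_s: 17.15
tool_pos: [0.5646, 0.0246, 0.0548]
tcp_rot: [0.038, 0.999, 0.0, 0.0]
ft_force: [1.3, -0.3, -1.7]
width: 0.179
finger_force: 45.0
```

```bash
python3 -m jog '[{"ax":0,"ay":0,"az":0,"tx":-0.03,"ty":0,"tz":0.02,"grip":1},{"ax":0,"ay":0,"az":0,"tx":0,"ty":0,"tz":0,"grip":1}]'; python3 -m jog '[{"ax":0,"ay":0,"az":0,"tx":-0.02,"ty":0,"tz":0.02,"grip":1},{"ax":0,"ay":0,"az":0,"tx":0,"ty":0,"tz":0,"grip":1}]'
```

```text
time_s: 17.35
tool_pos: [0.565, 0.0246, 0.0543]
tcp_rot: [0.038, 0.999, 0.0, -0.0]
ft_force: [-1.9, 0.1, 0.7]
width: 0.178
finger_force: 45.0
time_s: 17.55
tool_pos: [0.5654, 0.0246, 0.0537]
tcp_rot: [0.038, 0.999, 0.0, -0.0]
ft_force: [-3.8, -0.1, 2.3]
width: 0.178
finger_force: 45.0
```

```bash
python3 -m jog '[{"ax":0,"ay":0,"az":0,"tx":0.03,"ty":0,"tz":-0.02,"grip":1},{"ax":0,"ay":0,"az":0,"tx":0,"ty":0,"tz":0,"grip":1},{"ax":0,"ay":0,"az":0,"tx":0,"ty":0,"tz":0,"grip":0.7},{"ax":0,"ay":0,"az":0,"tx":0,"ty":0,"tz":0,"grip":0.7},{"ax":0,"ay":0,"az":0,"tx":0,"ty":0,"tz":0,"grip":0.7},{"ax":0,"ay":0,"az":0,"tx":0,"ty":0,"tz":0,"grip":0.7},{"ax":0,"ay":0,"az":0,"tx":0,"ty":0,"tz":-0.4,"grip":0.7},{"ax":0,"ay":0,"az":0,"tx":0,"ty":0,"tz":-0.8,"grip":0.7},{"ax":0,"ay":0,"az":0,"tx":0,"ty":0,"tz":-0.8,"grip":0.7},{"ax":0,"ay":0,"az":0,"tx":0,"ty":0,"tz":-0.6,"grip":1},{"ax":0,"ay":0,"az":0,"tx":0,"ty":0,"tz":-0.2,"grip":1},{"ax":0,"ay":0,"az":0,"tx":0,"ty":0,"tz":0,"grip":1}]'
python3 - <<'E'
from h import *
n="scene";im=camera(n);r=(280,130,380,240);a,b,c,d=r;cv2.imwrite("pics/scene4.png",im[...,::-1])
cv2.imwrite("pics/c4.png",cv2.resize(im[b:d,a:c],None,fx=5,fy=5,interpolation=2)[...,::-1])
m=mask(im,(0,150,120),(5,255,255),r)|mask(im,(172,150,120),(180,255,255),r)
k,l,s,c=cv2.connectedComponentsWithStats(m)
for i in range(1,k):
    if s[i,4]>4: print("red",s[i,4],c[i].round(1),(ray(n,c[i],.036)*1000).round(1))
E
```

```text
time_s: 18.75
tool_pos: [0.5653, 0.0247, 0.1252]
tcp_rot: [0.038, 0.999, 0.0, 0.001]
ft_force: [-0.1, 0.8, -0.4]
width: 0.072
finger_force: 0.0
red 10 [317.7 179.6] [516.6  27.5]
red 10 [335.  206.5] [615.9  20.1]
```

View pics/c4.png

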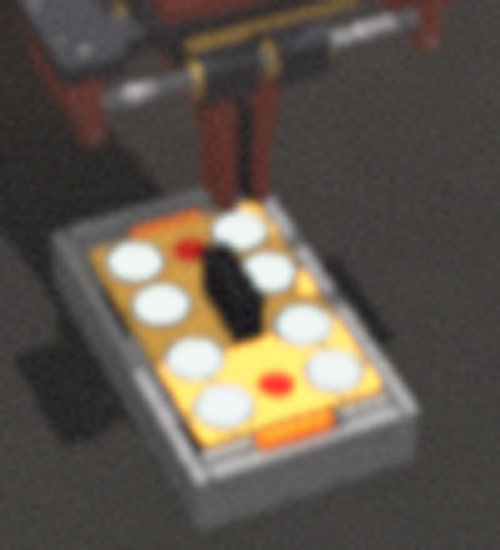

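The carrier rests on both orange catches, level, with red dots at scene pixels (318,180) and (335,206.5). Next I'll press the +x dot with closed fingers.

```bash
python3 -m jog '[{"ax":0,"ay":0,"az":0,"tx":-0.6,"ty":0,"tz":0,"grip":1},{"ax":0,"ay":0,"az":0,"tx":-0.8,"ty":0,"tz":0,"grip":1},{"ax":0,"ay":0,"az":0,"tx":-0.5,"ty":0,"tz":0.3,"grip":1},{"ax":0,"ay":0,"az":0,"tx":-0.1,"ty":0,"tz":0.7,"grip":1},{"ax":0,"ay":0,"az":0,"tx":0,"ty":0,"tz":0.7,"grip":1},{"ax":0,"ay":0,"az":0,"tx":0,"ty":0,"tz":0.6,"grip":1},{"ax":0,"ay":0,"az":0,"tx":0,"ty":0,"tz":0.3,"grip":1},{"ax":0,"ay":0,"az":0,"tx":0,"ty":0,"tz":0.15,"grip":1},{"ax":0,"ay":0,"az":0,"tx":0,"ty":0,"tz":0,"grip":1}]'
python3 -c "from h import *;go(.6149,.0207,.050,85.7)"
```

```text
time_s: 19.7
tool_pos: [0.6144, 0.0208, 0.055]
tcp_rot: [0.038, 0.999, -0.0, -0.0]
ft_force: [-0.7, -0.6, -0.5]
width: 0.006
finger_force: 0.0
t 19.7 shift [-0.02 -0.    0.2 ] turn [-0.   -0.01 -0.  ] shift after turn [-0.02 -0.    0.2 ] ft [-0.7 -0.6 -0.5]
```

```bash
python3 -m jog '[{"ax":0,"ay":0,"az":0,"tx":0,"ty":0,"tz":0.08,"grip":1},{"ax":0,"ay":0,"az":0,"tx":0,"ty":0,"tz":0.08,"grip":1},{"ax":0,"ay":0,"az":0,"tx":0,"ty":0,"tz":0,"grip":1}]'; python3 -m jog '[{"ax":0,"ay":0,"az":0,"tx":0,"ty":0,"tz":0.05,"grip":1},{"ax":0,"ay":0,"az":0,"tx":0,"ty":0,"tz":0,"grip":1}]';python3 -m jog '[{"ax":0,"ay":0,"az":0,"tx":0,"ty":0,"tz":0.05,"grip":1},{"ax":0,"ay":0,"az":0,"tx":0,"ty":0,"tz":0,"grip":1}]'
```

```text
time_s: 20.0
tool_pos: [0.6147, 0.0209, 0.0517]
tcp_rot: [0.038, 0.999, 0.0, 0.0]
ft_force: [-0.0, 0.3, 0.3]
width: 0.004
finger_force: 0.0
time_s: 20.2
tool_pos: [0.6147, 0.0209, 0.0502]
tcp_rot: [0.038, 0.999, 0.0, 0.0]
ft_force: [0.6, 0.3, 0.3]
width: 0.004
finger_force: 0.0
time_s: 20.4
tool_pos: [0.6148, 0.0209, 0.049]
tcp_rot: [0.038, 0.999, 0.0, 0.0]
ft_force: [0.2, 0.4, 2.4]
width: 0.007
finger_force: 0.7
```

```bash
python3 -m jog '[{"ax":0,"ay":0,"az":0,"tx":0,"ty":0,"tz":0.05,"grip":1},{"ax":0,"ay":0,"az":0,"tx":0,"ty":0,"tz":0,"grip":1}]'; python3 -m jog '[{"ax":0,"ay":0,"az":0,"tx":0,"ty":0,"tz":0.05,"grip":1},{"ax":0,"ay":0,"az":0,"tx":0,"ty":0,"tz":0,"grip":1}]';python3 -m jog '[{"ax":0,"ay":0,"az":0,"tx":0,"ty":0,"tz":0.05,"grip":1},{"ax":0,"ay":0,"az":0,"tx":0,"ty":0,"tz":0,"grip":1}]'
```

```text
time_s: 20.6
tool_pos: [0.6148, 0.0208, 0.0479]
tcp_rot: [0.038, 0.999, 0.0, 0.0]
ft_force: [-0.8, -0.1, 3.1]
width: 0.003
finger_force: 1.8
time_s: 20.8
tool_pos: [0.6147, 0.0208, 0.0465]
tcp_rot: [0.038, 0.999, 0.0, 0.0]
ft_force: [-0.5, 0.8, 4.5]
width: 0.001
finger_force: 2.3
time_s: 21.0
tool_pos: [0.6146, 0.0208, 0.0453]
tcp_rot: [0.038, 0.999, 0.0, 0.0]
ft_force: [-1.3, -0.4, 5.7]
width: 0.005
finger_force: 2.7
```

```bash
python3 -m jog '[{"ax":0,"ay":0,"az":0,"tx":0,"ty":0,"tz":0.05,"grip":1},{"ax":0,"ay":0,"az":0,"tx":0,"ty":0,"tz":0.05,"grip":1},{"ax":0,"ay":0,"az":0,"tx":0,"ty":0,"tz":0,"grip":1}]'; python3 -m jog '[{"ax":0,"ay":0,"az":0,"tx":0,"ty":0,"tz":0.05,"grip":1},{"ax":0,"ay":0,"az":0,"tx":0,"ty":0,"tz":0.05,"grip":1},{"ax":0,"ay":0,"az":0,"tx":0,"ty":0,"tz":0,"grip":1}]'
```

```text
time_s: 21.3
tool_pos: [0.6145, 0.0209, 0.0423]
tcp_rot: [0.038, 0.999, -0.0, -0.0]
ft_force: [0.8, 0.7, 1.0]
width: 0.005
finger_force: 0.3
time_s: 21.6
tool_pos: [0.6145, 0.0209, 0.0398]
tcp_rot: [0.038, 0.999, -0.0, -0.0]
ft_force: [0.1, -0.5, -0.3]
width: 0.005
finger_force: 0.1
```

```bash
python3 -m jog '[{"ax":0,"ay":0,"az":0,"tx":0,"ty":0,"tz":0.05,"grip":1},{"ax":0,"ay":0,"az":0,"tx":0,"ty":0,"tz":0.05,"grip":1},{"ax":0,"ay":0,"az":0,"tx":0,"ty":0,"tz":0,"grip":1}]'; python3 -m jog '[{"ax":0,"ay":0,"az":0,"tx":0,"ty":0,"tz":0.05,"grip":1},{"ax":0,"ay":0,"az":0,"tx":0,"ty":0,"tz":0.05,"grip":1},{"ax":0,"ay":0,"az":0,"tx":0,"ty":0,"tz":0,"grip":1}]'
```

```text
time_s: 21.9
tool_pos: [0.6144, 0.0209, 0.0373]
tcp_rot: [0.038, 0.999, -0.0, -0.0]
ft_force: [0.1, -0.8, -0.2]
width: 0.01
finger_force: 0.0
time_s: 22.2
tool_pos: [0.6144, 0.0208, 0.0349]
tcp_rot: [0.038, 0.999, -0.0, -0.0]
ft_force: [0.2, 0.1, 0.1]
width: 0.007
finger_force: 0.0
```

```bash
python3 -m jog '[{"ax":0,"ay":0,"az":0,"tx":0,"ty":0,"tz":0.05,"grip":1},{"ax":0,"ay":0,"az":0,"tx":0,"ty":0,"tz":0.04,"grip":1},{"ax":0,"ay":0,"az":0,"tx":0,"ty":0,"tz":0,"grip":1}]'; python3 -m jog '[{"ax":0,"ay":0,"az":0,"tx":0,"ty":0,"tz":0.04,"grip":1},{"ax":0,"ay":0,"az":0,"tx":0,"ty":0,"tz":0,"grip":1}]'
python3 - <<'E'
from h import *
n="scene";im=camera(n);r=(280,130,380,240);a,b,c,d=r
cv2.imwrite("pics/c5.png",cv2.resize(im[b:d,a:c],None,fx=5,fy=5,interpolation=2)[...,::-1])
E
```

```text
time_s: 22.5
tool_pos: [0.6147, 0.0209, 0.0337]
tcp_rot: [0.038, 0.999, 0.0, 0.0]
ft_force: [-3.0, 0.1, 7.9]
width: 0.006
finger_force: 3.8
time_s: 22.7
tool_pos: [0.6147, 0.0209, 0.0331]
tcp_rot: [0.038, 0.999, 0.0, 0.0]
ft_force: [-3.9, -0.0, 11.5]
width: 0.008
finger_force: 5.8
```

View pics/c5.png

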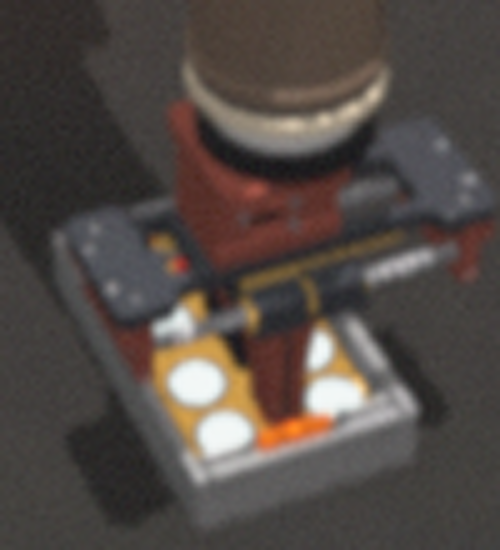

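The +x end is down with the orange catch over it; now lifting off and moving to the other dot.

```bash
python3 -m jog '[{"ax":0,"ay":0,"az":0,"tx":0,"ty":0,"tz":-0.1,"grip":1},{"ax":0,"ay":0,"az":0,"tx":0,"ty":0,"tz":-0.6,"grip":1},{"ax":0,"ay":0,"az":0,"tx":0,"ty":0,"tz":-0.9,"grip":1},{"ax":0,"ay":0,"az":0,"tx":0,"ty":0,"tz":-0.9,"grip":1},{"ax":0,"ay":0,"az":0,"tx":0.3,"ty":0,"tz":-0.3,"grip":1},{"ax":0,"ay":0,"az":0,"tx":0.7,"ty":0,"tz":0,"grip":1},{"ax":0,"ay":0,"az":0,"tx":1,"ty":0,"tz":0,"grip":1},{"ax":0,"ay":0,"az":0,"tx":1,"ty":0,"tz":0,"grip":1},{"ax":0,"ay":0,"az":0,"tx":0.7,"ty":0,"tz":0,"grip":1},{"ax":0,"ay":0,"az":0,"tx":0.3,"ty":0,"tz":0,"grip":1},{"ax":0,"ay":0,"az":0,"tx":0,"ty":0,"tz":0,"grip":1}]'
python3 - <<'E'
from h import *
go(.5151,.0283,.054,85.7)
n="scene";im=camera(n);r=(280,130,380,240)
m=mask(im,(0,150,120),(5,255,255),r)|mask(im,(172,150,120),(180,255,255),r)
k,l,s,c=cv2.connectedComponentsWithStats(m)
for i in range(1,k):
    if s[i,4]>4: print("red",s[i,4],c[i].round(1),(ray(n,c[i],.019)*1000).round(1))
E
```

```text
time_s: 23.85
tool_pos: [0.5141, 0.0285, 0.1021]
tcp_rot: [0.037, 0.999, 0.0, -0.0]
ft_force: [-0.5, 0.5, 0.5]
width: 0.006
finger_force: 0.0
t 23.85 shift [-0.04 -0.01  1.92] turn [ 0. -0.  0.] shift after turn [-0.04 -0.01  1.92] ft [-0.5  0.5  0.5]
red 14 [318.2 182.2] [509.3  32.7]
red 12 [334.8 211.9] [616.9  19.5]
```

```bash
python3 -m jog '[{"ax":0,"ay":0,"az":0,"tx":-0.04,"ty":0,"tz":0.7,"grip":1},{"ax":0,"ay":0,"az":0,"tx":0,"ty":0,"tz":0.7,"grip":1},{"ax":0,"ay":0,"az":0,"tx":0,"ty":0,"tz":0.4,"grip":1},{"ax":0,"ay":0,"az":0,"tx":0,"ty":0,"tz":0.12,"grip":1},{"ax":0,"ay":0,"az":0,"tx":0,"ty":0,"tz":0.08,"grip":1},{"ax":0,"ay":0,"az":0,"tx":0,"ty":0,"tz":0,"grip":1}]'; python3 -m jog '[{"ax":0,"ay":0,"az":0,"tx":0,"ty":0,"tz":0.05,"grip":1},{"ax":0,"ay":0,"az":0,"tx":0,"ty":0,"tz":0.05,"grip":1},{"ax":0,"ay":0,"az":0,"tx":0,"ty":0,"tz":0,"grip":1}]'; python3 -m jog '[{"ax":0,"ay":0,"az":0,"tx":0,"ty":0,"tz":0.05,"grip":1},{"ax":0,"ay":0,"az":0,"tx":0,"ty":0,"tz":0.05,"grip":1},{"ax":0,"ay":0,"az":0,"tx":0,"ty":0,"tz":0,"grip":1}]'
```

```text
time_s: 24.5
tool_pos: [0.5163, 0.0282, 0.0521]
tcp_rot: [0.038, 0.999, 0.0, 0.0]
ft_force: [-0.4, -0.7, 0.2]
width: 0.005
finger_force: 0.0
time_s: 24.8
tool_pos: [0.516, 0.0284, 0.0496]
tcp_rot: [0.038, 0.999, 0.0, 0.0]
ft_force: [0.3, -0.1, -0.2]
width: 0.001
finger_force: 0.0
time_s: 25.1
tool_pos: [0.5158, 0.0283, 0.0467]
tcp_rot: [0.038, 0.999, 0.0, -0.0]
ft_force: [0.2, 0.3, -0.7]
width: 0.009
finger_force: 0.0
```

```bash
python3 -m jog '[{"ax":0,"ay":0,"az":0,"tx":0,"ty":0,"tz":0.05,"grip":1},{"ax":0,"ay":0,"az":0,"tx":0,"ty":0,"tz":0.05,"grip":1},{"ax":0,"ay":0,"az":0,"tx":0,"ty":0,"tz":0,"grip":1}]'; python3 -m jog '[{"ax":0,"ay":0,"az":0,"tx":0,"ty":0,"tz":0.05,"grip":1},{"ax":0,"ay":0,"az":0,"tx":0,"ty":0,"tz":0,"grip":1}]'; python3 -m jog '[{"ax":0,"ay":0,"az":0,"tx":0,"ty":0,"tz":0.05,"grip":1},{"ax":0,"ay":0,"az":0,"tx":0,"ty":0,"tz":0,"grip":1}]'
```

```text
time_s: 25.4
tool_pos: [0.5158, 0.0283, 0.0442]
tcp_rot: [0.038, 0.999, -0.0, -0.0]
ft_force: [0.8, -0.0, 0.8]
width: 0.005
finger_force: 0.0
time_s: 25.6
tool_pos: [0.5158, 0.0283, 0.0432]
tcp_rot: [0.038, 0.999, 0.0, -0.0]
ft_force: [-0.7, 0.4, 2.5]
width: 0.006
finger_force: 1.1
time_s: 25.8
tool_pos: [0.5159, 0.0283, 0.0418]
tcp_rot: [0.038, 0.999, 0.0, 0.0]
ft_force: [0.2, -0.7, -0.5]
width: 0.006
finger_force: 0.0
```

```bash
python3 -m jog '[{"ax":0,"ay":0,"az":0,"tx":0,"ty":0,"tz":0.05,"grip":1},{"ax":0,"ay":0,"az":0,"tx":0,"ty":0,"tz":0.05,"grip":1},{"ax":0,"ay":0,"az":0,"tx":0,"ty":0,"tz":0.05,"grip":1},{"ax":0,"ay":0,"az":0,"tx":0,"ty":0,"tz":0.05,"grip":1},{"ax":0,"ay":0,"az":0,"tx":0,"ty":0,"tz":0,"grip":1}]'; python3 -m jog '[{"ax":0,"ay":0,"az":0,"tx":0,"ty":0,"tz":0.05,"grip":1},{"ax":0,"ay":0,"az":0,"tx":0,"ty":0,"tz":0.05,"grip":1},{"ax":0,"ay":0,"az":0,"tx":0,"ty":0,"tz":0,"grip":1}]'; python3 -m jog '[{"ax":0,"ay":0,"az":0,"tx":0,"ty":0,"tz":0.05,"grip":1},{"ax":0,"ay":0,"az":0,"tx":0,"ty":0,"tz":0,"grip":1}]'
```

```text
time_s: 26.3
tool_pos: [0.5158, 0.0283, 0.0367]
tcp_rot: [0.038, 0.999, -0.0, -0.0]
ft_force: [0.2, 1.4, -0.9]
width: -0.0
finger_force: 0.0
time_s: 26.6
tool_pos: [0.5158, 0.0283, 0.0342]
tcp_rot: [0.038, 0.999, -0.0, -0.0]
ft_force: [-0.8, 0.6, -0.4]
width: 0.008
finger_force: 0.0
time_s: 26.8
tool_pos: [0.5159, 0.0283, 0.033]
tcp_rot: [0.038, 0.999, -0.0, -0.0]
ft_force: [0.9, -0.0, 1.0]
width: 0.006
finger_force: 0.0
```

```bash
python3 -m jog '[{"ax":0,"ay":0,"az":0,"tx":0,"ty":0,"tz":0.05,"grip":1},{"ax":0,"ay":0,"az":0,"tx":0,"ty":0,"tz":0,"grip":1}]'; python3 -m jog '[{"ax":0,"ay":0,"az":0,"tx":0,"ty":0,"tz":0.04,"grip":1},{"ax":0,"ay":0,"az":0,"tx":0,"ty":0,"tz":0,"grip":1}]'
```

```text
time_s: 27.0
tool_pos: [0.516, 0.0283, 0.0319]
tcp_rot: [0.038, 0.999, 0.0, 0.0]
ft_force: [-0.7, 0.3, 1.9]
width: 0.007
finger_force: 1.0
time_s: 27.2
tool_pos: [0.516, 0.0283, 0.0313]
tcp_rot: [0.038, 0.999, 0.0, 0.0]
ft_force: [-2.2, -0.7, 8.2]
width: 0.005
finger_force: 3.9
```

End b is home (contact at dot height 18 mm). Checking end a by touch.

```bash
python3 -m jog '[{"ax":0,"ay":0,"az":0,"tx":0,"ty":0,"tz":-0.1,"grip":1},{"ax":0,"ay":0,"az":0,"tx":0,"ty":0,"tz":-0.6,"grip":1},{"ax":0,"ay":0,"az":0,"tx":0,"ty":0,"tz":-0.9,"grip":1},{"ax":0,"ay":0,"az":0,"tx":0,"ty":0,"tz":-0.8,"grip":1},{"ax":0,"ay":0,"az":0,"tx":-0.5,"ty":0,"tz":0,"grip":1},{"ax":0,"ay":0,"az":0,"tx":-1,"ty":0,"tz":0,"grip":1},{"ax":0,"ay":0,"az":0,"tx":-1,"ty":0,"tz":0,"grip":1},{"ax":0,"ay":0,"az":0,"tx":-0.9,"ty":0,"tz":0,"grip":1},{"ax":0,"ay":0,"az":0,"tx":-0.5,"ty":0,"tz":0,"grip":1},{"ax":0,"ay":0,"az":0,"tx":0,"ty":0,"tz":0,"grip":1}]'
python3 -m jog '[{"ax":0,"ay":0,"az":0,"tx":0,"ty":0,"tz":0.6,"grip":1},{"ax":0,"ay":0,"az":0,"tx":0,"ty":0,"tz":0.8,"grip":1},{"ax":0,"ay":0,"az":0,"tx":0,"ty":0,"tz":0.5,"grip":1},{"ax":0,"ay":0,"az":0,"tx":0,"ty":0,"tz":0.15,"grip":1},{"ax":0,"ay":0,"az":0,"tx":0,"ty":0,"tz":0,"grip":1}]'
python3 -c "from h import *;go(.6149,.0208,.032,85.7)"
```

```text
time_s: 28.2
tool_pos: [0.6146, 0.0206, 0.0897]
tcp_rot: [0.038, 0.999, -0.0, 0.0]
ft_force: [-0.8, -0.1, 0.2]
width: 0.005
finger_force: 0.0
time_s: 28.7
tool_pos: [0.6123, 0.021, 0.0387]
tcp_rot: [0.038, 0.999, -0.0, -0.001]
ft_force: [-0.0, -0.5, -0.5]
width: 0.004
finger_force: 0.0
t 28.7 shift [-0.11  0.    0.27] turn [-0.   -0.02 -0.  ] shift after turn [-0.1   0.    0.27] ft [-0.  -0.5 -0.5]
```

```bash
python3 -m jog '[{"ax":0,"ay":0,"az":0,"tx":0,"ty":0,"tz":0.08,"grip":1},{"ax":0,"ay":0,"az":0,"tx":0,"ty":0,"tz":0.08,"grip":1},{"ax":0,"ay":0,"az":0,"tx":0,"ty":0,"tz":0,"grip":1}]'; python3 -m jog '[{"ax":0,"ay":0,"az":0,"tx":0,"ty":0,"tz":0.05,"grip":1},{"ax":0,"ay":0,"az":0,"tx":0,"ty":0,"tz":0,"grip":1}]'; python3 -m jog '[{"ax":0,"ay":0,"az":0,"tx":0,"ty":0,"tz":0.05,"grip":1},{"ax":0,"ay":0,"az":0,"tx":0,"ty":0,"tz":0,"grip":1}]'
```

```text
time_s: 29.0
tool_pos: [0.6133, 0.021, 0.0359]
tcp_rot: [0.038, 0.999, 0.0, 0.0]
ft_force: [-0.6, 0.7, 0.2]
width: 0.004
finger_force: 0.0
time_s: 29.2
tool_pos: [0.6132, 0.021, 0.0345]
tcp_rot: [0.038, 0.999, 0.0, 0.0]
ft_force: [0.2, 0.1, -0.2]
width: 0.001
finger_force: 0.0
time_s: 29.4
tool_pos: [0.6131, 0.021, 0.033]
tcp_rot: [0.038, 0.999, 0.0, -0.0]
ft_force: [0.3, 0.3, 0.8]
width: 0.006
finger_force: 0.0
```

Both dots are below 19 mm. Retracting, then a final look.

```bash
python3 -m jog '[{"ax":0,"ay":0,"az":0,"tx":0,"ty":0,"tz":-0.5,"grip":1},{"ax":0,"ay":0,"az":0,"tx":0,"ty":0,"tz":-1,"grip":1},{"ax":0,"ay":0,"az":0,"tx":0,"ty":0,"tz":-1,"grip":1},{"ax":0,"ay":0,"az":0,"tx":0,"ty":0,"tz":-1,"grip":1},{"ax":0,"ay":0,"az":0,"tx":0.5,"ty":0,"tz":-1,"grip":1},{"ax":0,"ay":0,"az":0,"tx":1,"ty":0,"tz":0,"grip":1},{"ax":0,"ay":0,"az":0,"tx":1,"ty":0,"tz":0,"grip":1},{"ax":0,"ay":0,"az":0,"tx":1,"ty":0,"tz":0,"grip":1},{"ax":0,"ay":0,"az":0,"tx":1,"ty":0,"tz":0,"grip":1},{"ax":0,"ay":0,"az":0,"tx":0.8,"ty":0,"tz":0,"grip":1},{"ax":0,"ay":0,"az":0,"tx":0,"ty":0,"tz":0,"grip":1},{"ax":0,"ay":0,"az":0,"tx":0,"ty":0,"tz":0,"grip":1}]'
python3 - <<'E'
from h import *
n="scene";im=camera(n);r=(280,130,380,240)
m=mask(im,(0,150,120),(5,255,255),r)|mask(im,(172,150,120),(180,255,255),r)
k,l,s,c=cv2.connectedComponentsWithStats(m)
for i in range(1,k):
    if s[i,4]>4: print("red",s[i,4],c[i].round(1),(ray(n,c[i],.018)*1000).round(1))
cv2.imwrite("pics/c6.png",cv2.resize(im[130:330,100:420],None,fx=2.5,fy=2.5,interpolation=2)[...,::-1])
E
```

```text
time_s: 30.6
tool_pos: [0.4819, 0.0311, 0.1467]
tcp_rot: [0.037, 0.999, 0.0, 0.001]
ft_force: [0.5, 0.3, 0.7]
width: 0.005
finger_force: 0.0
red 9 [318.2 185.4] [518.6  27.7]
red 12 [334.8 212.1] [616.6  19.8]
```

View pics/c6.png

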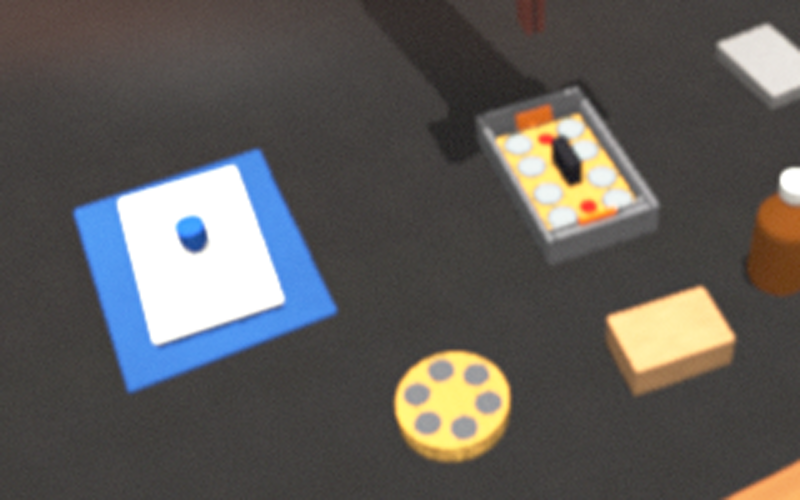

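The cover is centred on the mat. The carrier lies flat under both catches, with red dots at scene pixels (318,185) and (335,212), and nothing else has moved.

```bash
python3 -c "from rig import workorder;print(workorder.hand_in())"
```

```text
the job is handed in; nothing more can be done
None
```

The job is handed in at about 31 s of the 72 s: the cover stands centred on the mat, the carrier lies flat under both catches, and the bottle, disc stack and box were never touched; the hand-in returned no verdict.

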